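Seat a control board with its ejector levers

TASK

Take the control board out of its wooden rest and stand it in the slot of the aluminium test cradle, between the two open levers, without pushing it down into the contacts by hand. Then swing both levers fully inward so that they draw the board home, pushing each only until it comes firmly to its stop, with never more than about 20 N. Leave the other things on the table where they are.

Things in the scene. Friction and masses are not known exactly. Their poses are not given: they have to be found in the camera images.
- board_grip (a point): Centre of the aluminium grip bar on top of the upright tan circuit board: 16 mm thick (x), 64 mm long (y), 18 mm high. Axes: x through the board's thickness, y along its length, z up. Board 160 g, 4 mm thick, 118 mm high with the bar. Small parts stand up to 12 mm out from its -x face, below the bar. Either face may look forward in the cradle.
- board_foot (a point): Middle of the board's lower edge, axes as board_grip, 109 mm straight below it. The board's lowest 12 mm is 156 mm long with 3 mm bevelled bottom corners; from 12 to 30 mm up it is 150 mm long, above that 120 mm, which leaves a 15 mm shoulder at each end, 30 mm above the lower edge.
- rest: Fixed light wooden rest 70 x 100 mm, 49 mm high, in which the board stands at the start; origin in the middle of its underside, y along its slot. The slot is 6.4 mm wide; its floor is 8 mm above the table, so the board must rise 45 mm to leave it.
- seat (a point): Point in the cradle's slot, 12 mm above the table, where board_foot lies when the board is fully home. x across the slot, y along it towards the left lever, z up. Put in, the board first stands on two stiff brass contact blocks with its lower edge 6 mm above this point; each yields only under about 11 N, so about 22 N would press it in by hand, which is not allowed.
- lever_left (a joint): Ejector lever at the cradle's +y end, rad: 0 = fully in at its hard stop, leaning 0.3 rad inward of upright; grows as its top swings outward (+y), to 1.05. Starts at 0.72 to 0.95, stays where left. Hinge along x at y = +92 mm, 30 mm above the table. Its steel claw meets the board's shoulder at about 0.3 rad, then drives that end of the board 6 mm down; pushing the cross bar then takes about 7 to 11 N (about 4 N before that).
- lever_right (a joint): The same for the lever at the cradle's -y end (hinge at y = -92 mm); grows as its top swings outward (-y of seat), 0 = fully inward.
- lever_left_bar (a point): Centre of the round cross bar at the top of the left lever, 12 mm in diameter and 26 mm long along seat's x, 72 mm from the hinge; at lever angle q the line from hinge to bar leans q - 0.3 rad outward from vertical.
- lever_right_bar (a point): Centre of the same cross bar on the right lever.
- spool: Bystander: thread spool, 40 mm across, 50 mm high, origin under its centre.
- small_box: Bystander: open greyboard box 62 x 62 x 45 mm, origin under its centre.
- press_block: Bystander: beech block 90 x 36 x 34 mm, origin under its centre.
- tape: Bystander: roll of masking tape lying flat, 104 mm across, 25 mm high, origin under its centre.
- cradle: Fixed aluminium base 70 x 236 x 10 mm, origin under its centre, y along the slot. Two pairs of guide posts at y = +-48 mm, 16 mm wide in y; the gap between the posts of a pair is 5.8 mm across x up to 60 mm above the table, with a mouth flaring to about 17 mm at 67 mm. End walls 28 mm above the table at y = +-79.5 mm limit the board's lower edge.
Not all that is in view belongs to the job. There is more than one size of the part that bears board_grip; the job needs the largest.

How it is judged (in metres and radians):
On the way:
1. the board stands in the cradle's slot on its contacts, both levers still open (horizontal distance between board_foot and seat below 0.006 m and z of board_foot in the frame of seat below 0.01 m and angle between the y axis of board_foot and the y axis of seat, either way round below 0.08 rad and value of joint each of lever_left, lever_right above 0.5 rad), for 0.2 s.
At the end, for the whole second after the job is handed in: Both levers are fully inward (within 0.02 rad of their stops) and the board rests fully home in the cradle: its lower edge's middle within 2 mm in height and 4 mm sideways of the seat point, in line with the slot within 0.06 rad, at rest (value of joint each of lever_left, lever_right below 0.02 rad and horizontal distance between board_foot and seat below 0.004 m and z of board_foot in the frame of seat below 0.002 m and angle between the y axis of board_foot and the y axis of seat, either way round below 0.06 rad and linear speed of board below 0.02 m/s); the robot touches nothing.
It fails at once if a lever is forced: the robot pushes on it with more than 22 N (contact force between any of the arm, the fingers and lever_left above 22 N or contact force between any of the arm, the fingers and lever_right above 22 N).
It fails at once if the board is pushed down into its contacts by hand: its middle sinks more than 3 mm into them while both levers are open (z of board_foot in the frame of seat below 0.003 m and horizontal distance between board_foot and seat below 0.02 m and value of joint each of lever_left, lever_right above 0.5 rad).
It fails at once if a bystander is moved by more than 30 mm (distance of any of spool, small_box, press_block, tape from where it was at the start of the episode above 0.03 m).
It also fails if it takes over 64 s, if anything falls off the work surface, if the arm or the gripper's body presses on something with over 40 N, if the wrist force passes 120 N, or if a joint passes its speed limit or range.

ROBOT

A 6-joint arm with a two-finger parallel gripper is mounted at the origin on the work surface; the furniture and walls round the work are solid. World frame = base frame: x ahead of the robot, y to its left, z up, the work surface at z = 0. Lengths are in mm, angles in rad, forces in N, time in s.
With the tool pointing down it reaches from about 400 to 925 mm from the base axis. Payload 12.5 kg.
Tool frame: the origin (TCP) lies at the very end of the fingers, on their centre line; the grasp point (between the pads) lies 19 mm behind it; z points along the fingers, y is the line along which they close (so a half turn about z gives the same grasp; the last joint's range is limited). The gripper opens to 95 mm and grips with 3 to 60 N. Pads are 20 mm wide; open, the fingers measure 119 mm over their backs; the gripper's body (75 mm by 180 mm) begins 59 mm behind the grasp point.
Start: joints at [1.184, 0.491, 1.559, -0, 1.092, -0.106], TCP at [173.185, 600.544, 214.661] pointing down, gripper open.
Joint ranges: [-3.1, 3.1], [-0.84, 2.19], [0.05, 2.79], [-1.13, 4.28], [0.06, 2.93], [-2.69, 2.69]. Speed limits (rad/s): [2.22, 2.22, 2.79, 3.14, 3.14, 3.14].

INTERFACE

Orientations are given as [roll, pitch, yaw] about the fixed x, y, z axes, in that order (R = Rz(yaw) Ry(pitch) Rx(roll)).
In Python, from cell import * gives the robot as it stands.
- The arm moves only by the tool jog_arm, never from a script. Its argument "targets" is a list of rows, each an object with "turn": the turn, a rotation vector about the world's x, y, z in degrees, a list of three; "slide": the shift along the world's x, y, z in mm, a list of three; "claw": the opening in per cent of the stroke, from 0 (shut) to 100 (fully open). In form: [{"turn": [wx, wy, wz], "slide": [x, y, z], "claw": claw}, ...]. A call has 1 to 5 rows; each row shifts and turns the commanded pose from where the row before left it; what a row does not reach is not made up. A row lasts 1/8 s, in which the tool goes at most 62.5 mm and 10.7 degrees, less where a joint would pass 70% of its speed; a pose out of reach is approached as far as the arm can. A call with a gripper value outside its range is refused whole. The fingers move at their own pace and stop on an object; the grip force is fixed at half the most. Time passes only in rows, so rows that do not move let the fingers close. It gives the time, the measured TCP pose, the force, the opening and the grip force at its end, in the units of the state.
- state(): the state, without advancing time (a new reading comes with each control period).
- read_camera(name): name is "side" or "top"; returns a dict with "frame" (384x512x3 uint8, blue, green, red), "mtx" (3x3 intrinsics, pixels), "k1" (the pictures are not rectified: a ray, as slopes to the right and down, at radius r is drawn at 1 + k1 r^2 times it, then the intrinsics apply), "R" (3x3) and "t" (3): a world point X has camera coordinates R X + t. Camera axes: x right, y down, z forward; pixel columns grow to the right and rows downward; lengths in mm; the calibration is good to about 2 mm. A picture is of the moment at which its call begins. There is no depth.
- job_done(): hands the job in; it is judged then, once.
Trained networks look in the newest picture that a camera, given by its name, has taken for a name from the list of things; names that differ only in an ending like _2 or _b are one class to them, and where a whole thing is asked for, a point or a joint stands for the part that bears it (a point fixed in the world has none). Each returns a list of dicts, best first, with "conf" (0 to 1); they miss things now and then, are a little off and sometimes report something else, mostly with a low value. They report only what shows in the picture. A call takes as long as a camera call. They do not tell look-alikes from the thing itself.
- look_for(query, camera): "xy" ([column, row] in pixels, amid what is visible of it).
The state is a dict: "t": time; "joints": joint angles; "qvel": joint speeds; "tau": joint torques, N m; "eef_pos": TCP position; "tcp_rot": TCP orientation; "ft_force": force on the tool from outside, world axes, zero at the start; "moment": the same for the moment, N m; "opening": opening from 0.0 (shut) to 1.0 (fully open); "grip_force": force on a finger pad.
Only numpy, scipy, OpenCV 4.12 (cv2) and the standard library are available. Lean on these libraries where they do the work, as an engineer would, in place of code of your own. Each camera call takes 0.05 s, during which the arm holds its last target. There are 200 camera calls.

## Working session

There is one attempt and no reset: what is moved stays moved. The work goes in short steps, Python scripts to look and compute and a tool call to move; the robot and the scene stay as the last step left them, time stands still between calls to the robot, and variables do not carry over. Pictures are saved under pics/ and viewed, at most 10 in all, crops included, and the job is handed in when it is done.

Besides the shell and the picture viewer there is one more tool, called after ">>>" as name(argument=value, ...) on one line, values as JSON. jog_arm: Moves the arm, as the interface text tells. Its arguments: {"type":"object","properties":{"targets":{"type":"array","items":{"type":"object","properties":{"turn":{"type":"array","items":{"type":"number"}},"slide":{"type":"array","items":{"type":"number"}},"claw":{"type":"number"}}}}},"required":["targets"]}

```bash
mkdir -p pics; ls; cat > h.py <<'E'
from cell import *
import numpy as np, cv2
def ray(c,uv):
    K=np.array(c["mtx"]);p=np.array([(uv[0]-K[0,2])/K[0,0],(uv[1]-K[1,2])/K[1,1]]);s=p.copy()
    for _ in range(20): s=p/(1+c["k1"]*(s@s))
    R=np.array(c["R"]);d=R.T@np.array([s[0],s[1],1.]);return -R.T@np.array(c["t"]),d/np.linalg.norm(d)
def atz(c,uv,z):
    o,d=ray(c,uv);return o+d*(z-o[2])/d[2]
def proj(c,X):
    x=np.array(c["R"])@np.array(X,float)+np.array(c["t"]);s=x[:2]/x[2];s=s*(1+c["k1"]*(s@s));K=np.array(c["mtx"])
    return np.array([K[0,0]*s[0]+K[0,2],K[1,1]*s[1]+K[1,2]])
def tri(c1,u1,c2,u2):
    o1,d1=ray(c1,u1);o2,d2=ray(c2,u2)
    A=np.stack([d1,-d2],1);k=np.linalg.lstsq(A,o2-o1,rcond=None)[0];a=o1+d1*k[0];b=o2+d2*k[1]
    return (a+b)/2,np.linalg.norm(a-b)
E
python3 - <<'E'
from h import *
np.set_printoptions(precision=1,suppress=True)
s=state();print(s)
for n in ("side","top"):
    c=read_camera(n);cv2.imwrite(f"pics/{n}0.png",c["frame"])
    import pickle;pickle.dump(c,open(n+"0.pkl","wb"))
    print(n,c["mtx"],c["k1"],-np.array(c["R"]).T@np.array(c["t"]),c["R"])
    for q in ["board_grip","rest","lever_left","lever_left_bar","lever_right_bar","cradle","spool","small_box","press_block","tape"]:
        print(q,[(np.round(d["xy"]),round(d["conf"],2)) for d in look_for(q,n)][:5])
E
```

```text
pics
{'t': 0.0, 'joints': array([ 1.2,  0.5,  1.6,  0. ,  1.1, -0.1]), 'qvel': array([-0., -0.,  0.,  0.,  0.,  0.]), 'tau': array([ -0. , -61.3, -25.8,   0.1,   0. ,  -0. ]), 'eef_pos': array([173.1, 600.3, 214.1]), 'tcp_rot': array([-3.1, -0. ,  2.9]), 'ft_force': array([ 0.5, -0.3, -0.4]), 'moment': array([0., 0., 0.]), 'grip_force': 0.0, 'opening': 1.0027720849923818}
side [[384.3   0.  258.7]
 [  0.  384.3 185.2]
 [  0.    0.    1. ]] 0.04070604731514855 [577.2 817.4 491.1] [[-1.   0.   0. ]
 [-0.   0.4 -0.9]
 [-0.  -0.9 -0.4]]
board_grip [(array([207., 264.]), 0.78), (array([314., 189.]), 0.61), (array([283., 245.]), 0.58), (array([310., 173.]), 0.34)]
rest [(array([268., 270.]), 0.76)]
lever_left []
lever_left_bar []
lever_right_bar [(array([253., 152.]), 0.66)]
cradle [(array([259., 189.]), 0.93), (array([249., 155.]), 0.73)]
spool [(array([320., 218.]), 0.8), (array([270., 270.]), 0.45)]
small_box [(array([202., 221.]), 0.73), (array([258., 189.]), 0.34)]
press_block [(array([197., 191.]), 0.62)]
tape [(array([310., 172.]), 0.58)]
top [[367.8   0.  251.1]
 [  0.  367.8 192.9]
 [  0.    0.    1. ]] 0.00955478495530276 [ 335.   -28.1 1226.6] [[-0.  -1.   0. ]
 [-1.   0.  -0.2]
 [ 0.2 -0.  -1. ]]
board_grip [(array([174., 195.]), 0.9), (array([169., 156.]), 0.51)]
rest [(array([179., 208.]), 0.78)]
lever_left [(array([263., 193.]), 0.38)]
lever_left_bar [(array([265., 191.]), 0.63)]
lever_right_bar []
cradle [(array([296., 192.]), 0.95), (array([265., 192.]), 0.54)]
spool []
small_box [(array([232., 149.]), 0.69)]
press_block [(array([285., 144.]), 0.65)]
tape [(array([345., 241.]), 0.88)]
```

```bash
python3 - <<'E'
import cv2
a=cv2.imread("pics/side0.png");cv2.imwrite("pics/s1.png",cv2.resize(a[110:330,150:400],(800,704)[:2] if 0 else (680,598),interpolation=2))
b=cv2.imread("pics/top0.png");cv2.imwrite("pics/t1.png",cv2.resize(b[110:290,130:400],(800,533),interpolation=2))
E
```

```text
(no output)
```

View pics/s1.png

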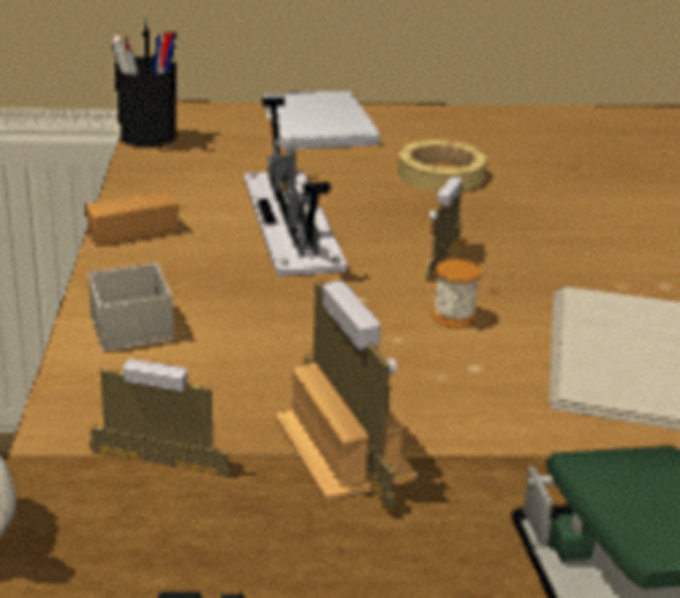

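View pics/t1.png

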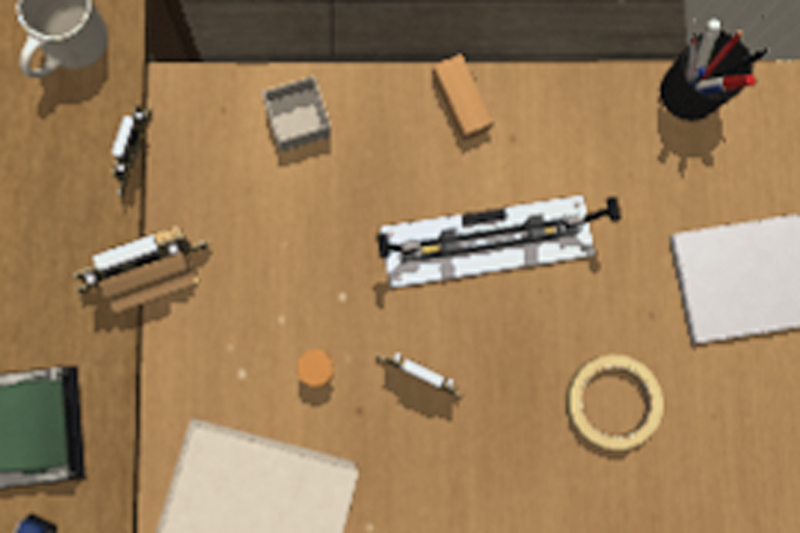

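The three tan boards, as pixels in the side picture: the smallest at (314,189), the medium one at (207,250), and the largest at about (279,228), which stands in the wooden rest (top picture about (174,197)). The one in the rest fits, being the largest and in the rest as described. The cradle is at side (259,189) and top (296,192), with its levers standing open at each end. Next I'll fit the silhouettes and make the confirming crop.

```bash
cat > fit.py <<'E'
from h import *
from scipy.optimize import minimize
S=4
def mask(c,box,vmin=120,smax=50):
    u0,v0,u1,v1=box;im=cv2.resize(c["frame"][v0:v1,u0:u1],None,fx=S,fy=S,interpolation=cv2.INTER_CUBIC)
    h=cv2.cvtColor(im,cv2.COLOR_BGR2HSV);m=((h[...,2]>vmin)&(h[...,1]<smax)).astype(np.uint8)
    n,l,st,_=cv2.connectedComponentsWithStats(m);k=1+np.argmax(st[1:,4]);m=(l==k).astype(np.uint8)
    pts=cv2.findNonZero(m);hm=np.zeros_like(m);cv2.fillConvexPoly(hm,cv2.convexHull(pts),1);return hm,im
def sil(c,box,p,dims,z0,shape):
    x,y,a=p;R=np.array([[np.cos(a),-np.sin(a)],[np.sin(a),np.cos(a)]])
    P=[np.r_[R@np.array([sx*dims[0]/2,sy*dims[1]/2])+[x,y],z0+k*dims[2]] for sx in(-1,1) for sy in(-1,1) for k in(0,1)]
    uv=np.array([((proj(c,q)-[box[0],box[1]]+.5)*S-.5) for q in P],np.float32)
    h=cv2.convexHull(uv);m=np.zeros(shape,np.uint8);cv2.fillConvexPoly(m,np.round(h*16).astype(np.int32),1,shift=4);return m,h
def fit(views,p0,dims,z0):
    ms=[(c,b,mask(c,b,*t)[0]) for c,b,t in views]
    f=lambda p:sum((sil(c,b,p,dims,z0,m.shape)[0]!=m).sum()/m.sum() for c,b,m in ms)
    best=None
    for da in(-.1,0,.1):
        sx=np.array([p0+np.array(d) for d in([0,0,da],[12,0,da],[0,12,da],[0,0,da+.12])])
        r=minimize(f,p0,method="Nelder-Mead",options=dict(initial_simplex=sx,xatol=.02,fatol=1e-5))
        if best is None or r.fun<best.fun: best=r
    return best.x,best.fun
E
cat > m.py <<'E'
from fit import *
import pickle
np.set_printoptions(precision=3,suppress=True)
s,t=[pickle.load(open(n+"0.pkl","rb")) for n in("side","top")]
T=(120,60)
for nm,bs,bt,dims,z0,zz in [("bar",(262,208,294,242),(156,182,190,208),(16,64,18),108,117),("cradle",(238,170,280,212),(254,172,334,212),(70,236,10),0,5)]:
    g=atz(t,((bt[0]+bt[2])/2,(bt[1]+bt[3])/2),zz)
    p0=np.array([g[0],g[1],.12])
    for V in ([(t,bt,T)],[(s,bs,T)],[(t,bt,T),(s,bs,T)]):
        print(nm,len(V),*fit(V,p0,dims,z0))
    p,_=fit(V,p0,dims,z0)
    out=[]
    for c,b,_ in V:
        m,im=mask(c,b,*T);_,h=sil(c,b,p,dims,z0,m.shape)
        cs,_=cv2.findContours(m,0,2);im=cv2.resize(im,None,fx=2,fy=2)
        cv2.drawContours(im,[k*2 for k in cs],-1,(0,0,255),1);cv2.polylines(im,[np.int32(h*2)],1,(0,255,0),1);out.append(im)
    H=max(o.shape[0] for o in out)
    pickle.dump(cv2.hconcat([cv2.copyMakeBorder(o,0,H-o.shape[0],0,4,0) for o in out]),open(nm+".im","wb"))
A,B=[pickle.load(open(n+".im","rb")) for n in("bar","cradle")]
W=max(A.shape[1],B.shape[1]);o=cv2.vconcat([cv2.copyMakeBorder(k,0,0,0,W-k.shape[1],0) for k in(A,B)])
f=min(800/o.shape[1],600/o.shape[0]);cv2.imwrite("pics/fit.png",cv2.resize(o,None,fx=f,fy=f,interpolation=cv2.INTER_AREA))
E
python3 m.py
```

```text
bar 1 [514.095 192.598   0.323] 0.08484005563282336
bar 1 [513.196 186.62    0.294] 0.13586719091306249
bar 2 [513.6   191.887   0.322] 0.311847919936371
cradle 1 [ 518.201 -199.705    0.226] 0.6743715689107195
cradle 1 [ 542.478 -201.597    0.149] 0.15428613876095676
cradle 2 [ 541.434 -195.849    0.153] 0.8949420202815154
```

View pics/fit.png

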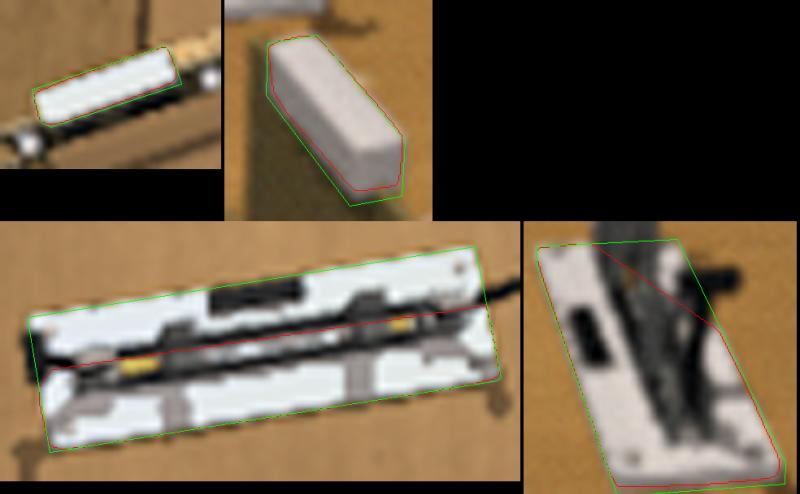

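```bash
sed -i 's/n,l,st,_=cv2.*$/n,l,st,_=cv2.connectedComponentsWithStats(m);m=np.isin(l,[k for k in range(1,n) if st[k,4]>(.1*st[1:,4].max())]).astype(np.uint8)/' fit.py
sed -i 's/^T=.*/T=(95,75)/; s/(262,208,294,242)/(266,212,292,242)/; s/(156,182,190,208)/(158,186,184,202)/' m.py; python3 m.py
```

```text
bar 1 [513.647 192.433   0.355] 0.04430107526881721
bar 1 [513.601 187.818   0.319] 0.06130191693290735
bar 2 [513.684 192.124   0.341] 0.20214126215259884
cradle 1 [ 541.871 -194.843    0.151] 0.03691586897693768
cradle 1 [ 542.777 -199.648    0.151] 0.12347100302201755
cradle 2 [ 542.393 -195.676    0.151] 0.17550952587461766
```

View pics/fit.png

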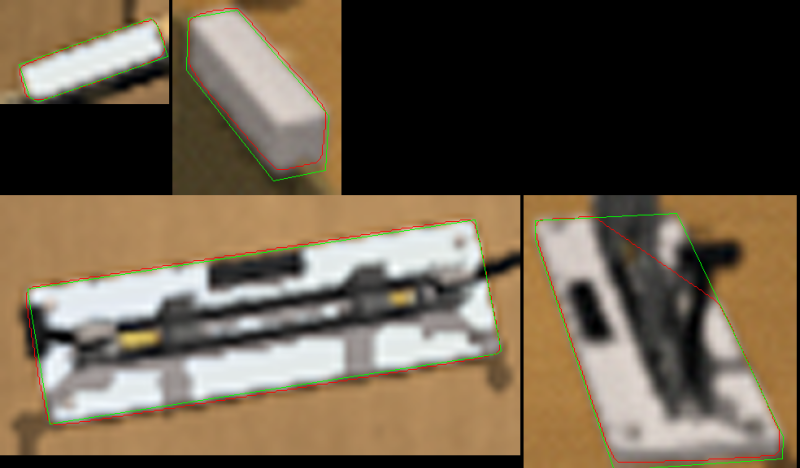

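The fit overlays follow the 64 mm grip bar and the cradle plate closely, so the board in the rest is confirmed as the large one. Both cameras give the same offset from bar to cradle, about (28.7, -387.4) mm with a yaw change of about -0.186 rad. The bar is near (513.6, 190). Moving above it.

>>> jog_arm(targets=[{"turn":[0,0,-5.5],"slide":[34,-41,0],"claw":60},{"turn":[0,0,-5.5],"slide":[34,-41,0],"claw":60},{"turn":[0,0,-5.5],"slide":[34,-41,0],"claw":60},{"turn":[0,0,-5.5],"slide":[34,-41,0],"claw":60},{"turn":[0,0,-5.5],"slide":[34,-41,0],"claw":60}])

```text
t: 1.72
eef_pos: [344.1, 394.2, 214.9]
tcp_rot: [3.141, 0.0, 2.378]
ft_force: [0.5, 0.8, 0.5]
opening: 0.607
grip_force: 0.0
```

>>> jog_arm(targets=[{"turn":[0,0,-5.5],"slide":[34,-41,0],"claw":60},{"turn":[0,0,-5.5],"slide":[34,-41,0],"claw":60},{"turn":[0,0,-5.5],"slide":[34,-41,0],"claw":60},{"turn":[0,0,-5.5],"slide":[34,-41,0],"claw":60},{"turn":[0,0,-5.2],"slide":[34,-41,0],"claw":60}])

```text
t: 2.35
eef_pos: [514.2, 189.0, 214.9]
tcp_rot: [3.141, -0.0, 1.903]
ft_force: [0.1, 0.8, 0.0]
opening: 0.602
grip_force: 0.0
```

>>> jog_arm(targets=[{"turn":[0,0,0],"slide":[0,0,0],"claw":60}])

```text
t: 2.48
eef_pos: [515.0, 188.1, 214.5]
tcp_rot: [3.141, 0.0, 1.901]
ft_force: [-0.8, -0.0, -0.6]
opening: 0.6
grip_force: 0.0
```

>>> jog_arm(targets=[{"slide":[0,1,-30],"turn":[0,0,0.3],"claw":60},{"slide":[0,1,-30],"turn":[0,0,0],"claw":60},{"slide":[0,0,-28],"turn":[0,0,0],"claw":60},{"slide":[0,0,-20],"turn":[0,0,0],"claw":60},{"slide":[0,0,0],"turn":[0,0,0],"claw":60}])

```text
t: 3.1
eef_pos: [512.2, 193.0, 105.7]
tcp_rot: [-3.139, -0.0, 1.912]
ft_force: [0.6, 1.1, -0.3]
opening: 0.6
grip_force: 0.0
```

>>> jog_arm(targets=[{"slide":[0,0,0],"turn":[0,0,0],"claw":20},{"slide":[0,0,0],"turn":[0,0,0],"claw":10},{"slide":[0,0,0],"turn":[0,0,0],"claw":0},{"slide":[0,0,0],"turn":[0,0,0],"claw":0}])

```text
t: 3.6
eef_pos: [513.3, 192.6, 107.0]
tcp_rot: [3.141, 0.0, 1.911]
ft_force: [0.6, -0.9, 0.6]
opening: 0.239
grip_force: 0.0
```

>>> jog_arm(targets=[{"slide":[0,0,0],"turn":[0,0,0],"claw":0},{"slide":[0,0,0],"turn":[0,0,0],"claw":0},{"slide":[0,0,0],"turn":[0,0,0],"claw":0}])

```text
t: 3.98
eef_pos: [513.4, 192.6, 106.9]
tcp_rot: [3.141, 0.0, 1.911]
ft_force: [0.1, -0.4, 3.0]
opening: 0.164
grip_force: 30.0
```

>>> jog_arm(targets=[{"slide":[0,0,10],"turn":[0,0,0],"claw":0},{"slide":[0,0,15],"turn":[0,0,0],"claw":0},{"slide":[0,0,25],"turn":[0,0,0],"claw":0},{"slide":[0,0,40],"turn":[0,0,0],"claw":0},{"slide":[0,0,25],"turn":[0,0,0],"claw":0}])

```text
t: 4.6
eef_pos: [513.3, 192.6, 224.4]
tcp_rot: [3.14, 0.0, 1.911]
ft_force: [-0.1, -0.2, -2.5]
opening: 0.163
grip_force: 30.0
```

```bash
python3 - <<'E'
from fit import *
import pickle
np.set_printoptions(precision=3,suppress=True)
s=state();print(s["eef_pos"],s["tcp_rot"],s["ft_force"])
s0,t0=[pickle.load(open(n+"0.pkl","rb")) for n in("side","top")]
for z in range(3): print(np.round(state()["eef_pos"],1))
for n in("top","side"):
    c=read_camera(n);pickle.dump(c,open(n+"1.pkl","wb"));cv2.imwrite(f"pics/{n}1.png",c["frame"])
# cup & lever bars
for n,uv,z in (("cup",(366,140),100),("barL",(260,192),90),("barR",(337,181),90)): print(n,atz(t0,uv,z))
for q in(.72,.95):
  for sg in(1,-1):
    y=sg*(92+72*np.sin(q-.3));print(q,sg,542.2-.15*y,-196+.989*y)
E
```

```text
[513.253 192.594 224.355] [3.14  0.    1.911] [-0.102 -0.166 -2.515]
[513.3 192.6 224.4]
[513.3 192.6 224.4]
[513.3 192.6 224.4]
cup [ 690.28  -417.389  100.   ]
barL [525.654 -76.856  90.   ]
barR [ 559.375 -320.782   90.   ]
0.72 1 523.9961871069567 -75.97619365853413
0.72 -1 560.4038128930434 -316.02380634146584
0.95 1 521.8639868180508 -61.91788642034811
0.95 -1 562.5360131819493 -330.0821135796519
```

>>> jog_arm(targets=[{"slide":[2,-25,0],"turn":[0,0,-1.8],"claw":0},{"slide":[4,-55,0],"turn":[0,0,-1.8],"claw":0},{"slide":[4,-55,0],"turn":[0,0,-1.8],"claw":0},{"slide":[4,-55,0],"turn":[0,0,-1.8],"claw":0},{"slide":[4,-55,0],"turn":[0,0,-1.8],"claw":0}])

```text
t: 5.32
eef_pos: [530.6, -54.1, 220.9]
tcp_rot: [-3.141, -0.0, 1.753]
ft_force: [0.8, 0.3, -1.6]
opening: 0.166
grip_force: 30.0
```

>>> jog_arm(targets=[{"slide":[4,-55,0],"turn":[0,0,-1.8],"claw":0},{"slide":[4,-50,0],"turn":[0,0,0],"claw":0},{"slide":[3,-37,0],"turn":[0,0,0],"claw":0},{"slide":[0,0,0],"turn":[0,0,0],"claw":0},{"slide":[0,0,0],"turn":[0,0,0],"claw":0}])

```text
t: 5.95
eef_pos: [541.7, -193.9, 221.0]
tcp_rot: [-3.141, -0.001, 1.723]
ft_force: [0.1, -0.2, -2.4]
opening: 0.168
grip_force: 30.0
```

```bash
python3 - <<'E'
from h import *
import pickle
s=state();print(s["eef_pos"],s["tcp_rot"],s["ft_force"],s["joints"])
ims=[]
for n,b in(("top",(240,150,360,230)),("side",(215,95,305,215))):
    c=read_camera(n);pickle.dump(c,open(n+"2.pkl","wb"));u0,v0,u1,v1=b
    f=520/(v1-v0) if n=="side" else 400/(u1-u0);im=cv2.resize(c["frame"][v0:v1,u0:u1],None,fx=f,fy=f,interpolation=2)
    ims.append(cv2.copyMakeBorder(im,0,520-im.shape[0],0,4,0))
o=cv2.hconcat(ims);print(o.shape);cv2.imwrite("pics/pre.png",o)
E
```

```text
[ 541.7082668  -193.91107566  220.95061394] [-3.14054025e+00 -1.00330803e-03  1.72254738e+00] [ 0.13174664 -0.22021451 -2.35782017] [-4.58641644e-01  4.14404939e-01  1.67458464e+00  2.51785014e-04
  1.05404054e+00 -6.10517780e-01]
(520, 798, 3)
```

View pics/pre.png

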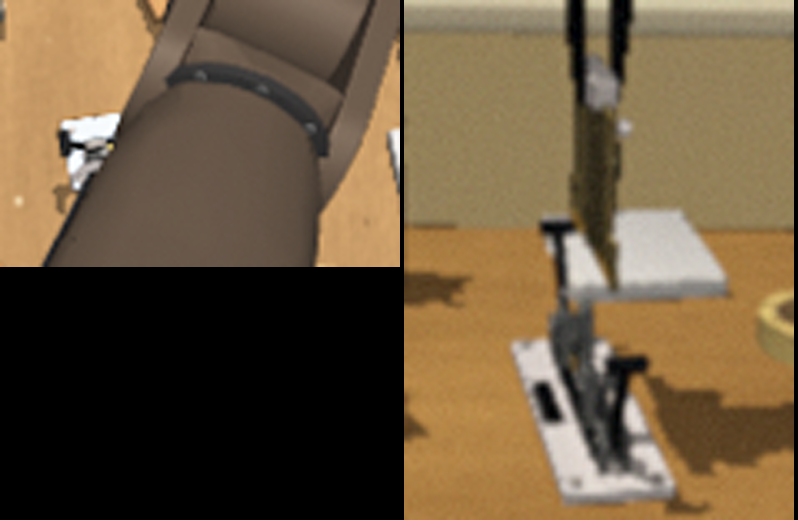

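The top view is blocked by the arm. In the side view the board hangs over the slot, its near lower corner at about pixel (263,162) and both levers open. The TCP displacement is within 1 mm of what the fit asked for, so I'll correct y by -0.8 and lower.

>>> jog_arm(targets=[{"slide":[0.3,-0.8,-15],"turn":[0,0,0],"claw":0},{"slide":[0,0,-20],"turn":[0,0,0],"claw":0},{"slide":[0,0,-15],"turn":[0,0,0],"claw":0},{"slide":[0,0,-5],"turn":[0,0,0],"claw":0},{"slide":[0,0,0],"turn":[0,0,0],"claw":0}])

```text
t: 6.68
eef_pos: [542.5, -195.2, 166.5]
tcp_rot: [-3.141, -0.0, 1.723]
ft_force: [0.3, 0.4, -1.9]
opening: 0.168
grip_force: 30.0
```

>>> jog_arm(targets=[{"slide":[0,0,-4],"turn":[0,0,0],"claw":0},{"slide":[0,0,-4],"turn":[0,0,0],"claw":0},{"slide":[0,0,-4],"turn":[0,0,0],"claw":0},{"slide":[0,0,0],"turn":[0,0,0],"claw":0}])

```text
t: 7.18
eef_pos: [542.6, -195.2, 154.4]
tcp_rot: [3.141, -0.0, 1.723]
ft_force: [1.3, 0.1, -3.1]
opening: 0.164
grip_force: 30.0
```

>>> jog_arm(targets=[{"slide":[0,0,-6],"turn":[0,0,0],"claw":0},{"slide":[0,0,-6],"turn":[0,0,0],"claw":0},{"slide":[0,0,-6],"turn":[0,0,0],"claw":0},{"slide":[0,0,-4],"turn":[0,0,0],"claw":0},{"slide":[0,0,0],"turn":[0,0,0],"claw":0}])

```text
t: 7.8
eef_pos: [542.5, -195.2, 132.2]
tcp_rot: [-3.142, -0.0, 1.723]
ft_force: [1.5, 0.2, -4.1]
opening: 0.166
grip_force: 30.0
```

>>> jog_arm(targets=[{"slide":[0,0,-2],"turn":[0,0,0],"claw":0},{"slide":[0,0,-2],"turn":[0,0,0],"claw":0},{"slide":[0,0,-2],"turn":[0,0,0],"claw":0},{"slide":[0,0,0],"turn":[0,0,0],"claw":0}])

```text
t: 8.3
eef_pos: [542.6, -195.3, 126.6]
tcp_rot: [3.141, 0.0, 1.723]
ft_force: [2.9, 0.7, -1.8]
opening: 0.166
grip_force: 30.0
```

>>> jog_arm(targets=[{"slide":[0.5,0,-2],"turn":[0,0,0],"claw":0},{"slide":[0,0,-2],"turn":[0,0,0],"claw":0},{"slide":[0,0,0],"turn":[0,0,0],"claw":0}])

```text
t: 8.68
eef_pos: [542.8, -195.2, 122.4]
tcp_rot: [-3.141, -0.0, 1.723]
ft_force: [0.9, 0.3, -2.0]
opening: 0.168
grip_force: 30.0
```

>>> jog_arm(targets=[{"slide":[0,0,-1.5],"turn":[0,0,0],"claw":0},{"slide":[0,0,-1.5],"turn":[0,0,0],"claw":0},{"slide":[0,0,0],"turn":[0,0,0],"claw":0}])

```text
t: 9.05
eef_pos: [542.9, -195.2, 119.5]
tcp_rot: [-3.141, -0.0, 1.723]
ft_force: [0.9, 0.8, -1.8]
opening: 0.164
grip_force: 30.0
```

>>> jog_arm(targets=[{"slide":[0,0,-1],"turn":[0,0,0],"claw":0},{"slide":[0,0,0],"turn":[0,0,0],"claw":0}])

```text
t: 9.3
eef_pos: [543.0, -195.2, 118.6]
tcp_rot: [-3.142, -0.0, 1.723]
ft_force: [1.0, 0.3, -1.9]
opening: 0.167
grip_force: 30.0
```

>>> jog_arm(targets=[{"slide":[0,0,-0.7],"turn":[0,0,0],"claw":0},{"slide":[0,0,0],"turn":[0,0,0],"claw":0}])

```text
t: 9.55
eef_pos: [542.9, -195.3, 117.9]
tcp_rot: [-3.142, -0.0, 1.723]
ft_force: [0.5, -0.6, -1.3]
opening: 0.166
grip_force: 30.0
```

>>> jog_arm(targets=[{"slide":[0,0,0],"turn":[0,0,0],"claw":25},{"slide":[0,0,0],"turn":[0,0,0],"claw":45},{"slide":[0,0,0],"turn":[0,0,0],"claw":50},{"slide":[0,0,0],"turn":[0,0,0],"claw":50}])

```text
t: 10.05
eef_pos: [543.0, -195.2, 118.0]
tcp_rot: [3.141, 0.0, 1.723]
ft_force: [0.3, 0.0, 0.4]
opening: 0.482
grip_force: 0.0
```

>>> jog_arm(targets=[{"slide":[0,0,10],"turn":[0,0,0],"claw":50},{"slide":[0,0,30],"turn":[0,0,0],"claw":50},{"slide":[0,0,30],"turn":[0,0,0],"claw":50},{"slide":[-7,48,0],"turn":[0,0,0],"claw":0},{"slide":[-8,55,0],"turn":[0,0,0],"claw":0}])

```text
t: 10.68
eef_pos: [527.9, -91.7, 188.9]
tcp_rot: [3.14, 0.001, 1.721]
ft_force: [0.2, -0.3, -0.5]
opening: 0.346
grip_force: 0.0
```

>>> jog_arm(targets=[{"slide":[-9,60,0],"turn":[0,0,0],"claw":0},{"slide":[0,0,0],"turn":[0,0,0],"claw":0},{"slide":[0,0,0],"turn":[0,0,0],"claw":0}])

```text
t: 11.05
eef_pos: [519.4, -32.4, 188.6]
tcp_rot: [3.141, 0.001, 1.724]
ft_force: [0.8, -0.2, -0.5]
opening: 0.037
grip_force: 0.0
```

```bash
python3 - <<'E'
from h import *
import pickle
s=state();print(s["eef_pos"],s["tcp_rot"],s["ft_force"],s["opening"])
ims=[]
for n,b in(("top",(240,150,360,230)),("side",(215,95,305,215))):
    c=read_camera(n);pickle.dump(c,open(n+"3.pkl","wb"));u0,v0,u1,v1=b
    print(n,[(np.round(d["xy"]),round(d["conf"],2)) for d in look_for("board_grip",n)][:4])
    f=520/(v1-v0) if n=="side" else 400/(u1-u0);im=cv2.resize(c["frame"][v0:v1,u0:u1],None,fx=f,fy=f,interpolation=2)
    ims.append(cv2.copyMakeBorder(im,0,520-im.shape[0],0,4,0))
cv2.imwrite("pics/placed.png",cv2.hconcat(ims))
E
```

```text
[519.36155841 -32.40705943 188.56472732] [3.14052490e+00 5.23227870e-04 1.72363947e+00] [ 0.78818572 -0.23841303 -0.53147126] 0.03665665156607734
top [(array([301., 185.]), 0.7), (array([305., 193.]), 0.62), (array([170., 162.]), 0.49)]
side [(array([206., 262.]), 0.95), (array([257., 162.]), 0.69), (array([313., 190.]), 0.55)]
```

View pics/placed.png

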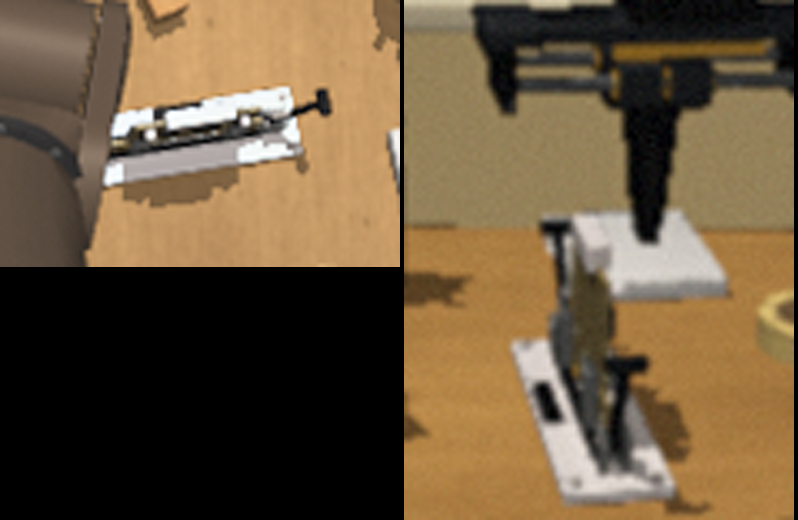

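The placed board stands upright between the posts, with its grip bar at side pixel (257,150) and both levers still open. Now the left lever: closed fingers down on its outside.

>>> jog_arm(targets=[{"slide":[0,0,-40],"turn":[0,0,0],"claw":0},{"slide":[0,0,-40],"turn":[0,0,0],"claw":0},{"slide":[0,0,-16.5],"turn":[0,0,0],"claw":0},{"slide":[1.8,-12,0],"turn":[0,0,0],"claw":0},{"slide":[1.2,-8,0],"turn":[0,0,0],"claw":0}])

```text
t: 11.88
eef_pos: [522.6, -53.7, 92.1]
tcp_rot: [3.141, 0.0, 1.722]
ft_force: [-0.5, 0.5, 0.5]
opening: 0.001
grip_force: 0.0
```

>>> jog_arm(targets=[{"slide":[0.3,-2,0],"turn":[0,0,0],"claw":0},{"slide":[0.3,-2,0],"turn":[0,0,0],"claw":0},{"slide":[0.3,-2,0],"turn":[0,0,0],"claw":0},{"slide":[0.3,-2,0],"turn":[0,0,0],"claw":0}])

```text
t: 12.38
eef_pos: [523.2, -59.5, 92.1]
tcp_rot: [3.141, -0.001, 1.723]
ft_force: [-1.6, 6.5, 4.5]
opening: 0.006
grip_force: 3.2
```

>>> jog_arm(targets=[{"slide":[0.3,-2,0],"turn":[0,0,0],"claw":0},{"slide":[0.3,-2,0],"turn":[0,0,0],"claw":0},{"slide":[0.3,-2,0],"turn":[0,0,0],"claw":0},{"slide":[0.3,-2,0],"turn":[0,0,0],"claw":0}])

```text
t: 12.88
eef_pos: [524.4, -67.6, 92.0]
tcp_rot: [3.141, -0.001, 1.723]
ft_force: [0.3, 5.0, 2.9]
opening: 0.006
grip_force: 2.6
```

>>> jog_arm(targets=[{"slide":[0.3,-2,0],"turn":[0,0,0],"claw":0},{"slide":[0.3,-2,0],"turn":[0,0,0],"claw":0},{"slide":[0.3,-2,0],"turn":[0,0,0],"claw":0},{"slide":[0.3,-2,0],"turn":[0,0,0],"claw":0}])

```text
t: 13.38
eef_pos: [525.6, -76.3, 91.5]
tcp_rot: [3.142, -0.0, 1.723]
ft_force: [-1.3, 3.6, 2.9]
opening: 0.005
grip_force: 2.1
```

>>> jog_arm(targets=[{"slide":[0.3,-2,0],"turn":[0,0,0],"claw":0},{"slide":[0.3,-2,0],"turn":[0,0,0],"claw":0},{"slide":[0.3,-2,0],"turn":[0,0,0],"claw":0}])

```text
t: 13.75
eef_pos: [526.5, -82.4, 91.4]
tcp_rot: [-3.142, -0.0, 1.723]
ft_force: [-0.1, 3.0, 3.0]
opening: 0.003
grip_force: 1.9
```

>>> jog_arm(targets=[{"slide":[0.2,-1.5,0],"turn":[0,0,0],"claw":0},{"slide":[0.2,-1.5,0],"turn":[0,0,0],"claw":0},{"slide":[0.2,-1.5,0],"turn":[0,0,0],"claw":0}])

```text
t: 14.12
eef_pos: [527.1, -86.9, 91.4]
tcp_rot: [3.142, 0.0, 1.723]
ft_force: [-1.4, 3.9, 2.8]
opening: 0.004
grip_force: 1.8
```

>>> jog_arm(targets=[{"slide":[0.2,-1.5,0],"turn":[0,0,0],"claw":0},{"slide":[0.2,-1.5,0],"turn":[0,0,0],"claw":0},{"slide":[0.2,-1.5,0],"turn":[0,0,0],"claw":0}])

```text
t: 14.5
eef_pos: [527.7, -91.3, 91.5]
tcp_rot: [3.141, -0.0, 1.723]
ft_force: [0.3, 5.5, 4.1]
opening: 0.003
grip_force: 2.6
```

>>> jog_arm(targets=[{"slide":[0.2,-1.5,0],"turn":[0,0,0],"claw":0},{"slide":[0.2,-1.5,0],"turn":[0,0,0],"claw":0},{"slide":[0.2,-1.5,0],"turn":[0,0,0],"claw":0}])

```text
t: 14.88
eef_pos: [528.3, -95.3, 91.5]
tcp_rot: [3.141, -0.001, 1.723]
ft_force: [0.1, 8.0, 5.2]
opening: 0.001
grip_force: 3.9
```

>>> jog_arm(targets=[{"slide":[0.2,-1.2,0],"turn":[0,0,0],"claw":0},{"slide":[0.2,-1.2,0],"turn":[0,0,0],"claw":0},{"slide":[0.2,-1.2,0],"turn":[0,0,0],"claw":0}])

```text
t: 15.25
eef_pos: [528.8, -98.9, 91.4]
tcp_rot: [-3.141, -0.001, 1.723]
ft_force: [-0.0, 8.7, 2.9]
opening: 0.005
grip_force: 3.9
```

>>> jog_arm(targets=[{"slide":[0.2,-1.2,0],"turn":[0,0,0],"claw":0},{"slide":[0.2,-1.2,0],"turn":[0,0,0],"claw":0},{"slide":[0,0,0],"turn":[0,0,0],"claw":0}])

```text
t: 15.62
eef_pos: [529.2, -101.3, 91.2]
tcp_rot: [-3.141, -0.001, 1.723]
ft_force: [0.3, 8.3, 0.7]
opening: 0.004
grip_force: 3.7
```

>>> jog_arm(targets=[{"slide":[0.2,-1.2,0],"turn":[0,0,0],"claw":0},{"slide":[0.2,-1.2,0],"turn":[0,0,0],"claw":0},{"slide":[0,0,0],"turn":[0,0,0],"claw":0}])

```text
t: 16.0
eef_pos: [529.5, -103.6, 91.0]
tcp_rot: [-3.141, -0.001, 1.723]
ft_force: [1.3, 7.5, -1.0]
opening: 0.006
grip_force: 4.0
```

>>> jog_arm(targets=[{"slide":[0.15,-1,0],"turn":[0,0,0],"claw":0},{"slide":[0.15,-1,0],"turn":[0,0,0],"claw":0},{"slide":[0,0,0],"turn":[0,0,0],"claw":0}])

```text
t: 16.38
eef_pos: [529.7, -105.4, 90.8]
tcp_rot: [-3.141, -0.001, 1.723]
ft_force: [2.0, 8.0, -3.2]
opening: 0.004
grip_force: 4.2
```

>>> jog_arm(targets=[{"slide":[0.15,-1,0],"turn":[0,0,0],"claw":0},{"slide":[0,0,0],"turn":[0,0,0],"claw":0}])

```text
t: 16.62
eef_pos: [529.8, -106.4, 90.7]
tcp_rot: [-3.141, -0.002, 1.723]
ft_force: [1.8, 8.5, -5.2]
opening: 0.004
grip_force: 3.9
```

>>> jog_arm(targets=[{"slide":[0.1,-0.7,0],"turn":[0,0,0],"claw":0},{"slide":[0,0,0],"turn":[0,0,0],"claw":0}])

```text
t: 16.88
eef_pos: [529.8, -107.1, 90.6]
tcp_rot: [-3.14, -0.002, 1.723]
ft_force: [2.0, 9.6, -4.4]
opening: 0.005
grip_force: 4.1
```

>>> jog_arm(targets=[{"slide":[0.1,-0.6,0],"turn":[0,0,0],"claw":0},{"slide":[0,0,0],"turn":[0,0,0],"claw":0}])

```text
t: 17.12
eef_pos: [529.8, -107.6, 90.6]
tcp_rot: [-3.14, -0.002, 1.723]
ft_force: [1.6, 9.9, -4.8]
opening: 0.003
grip_force: 4.4
```

>>> jog_arm(targets=[{"slide":[0.1,-0.6,0],"turn":[0,0,0],"claw":0},{"slide":[0,0,0],"turn":[0,0,0],"claw":0}])

```text
t: 17.38
eef_pos: [529.9, -108.0, 90.5]
tcp_rot: [-3.14, -0.002, 1.723]
ft_force: [1.6, 10.2, -4.9]
opening: 0.007
grip_force: 4.7
```

>>> jog_arm(targets=[{"slide":[0.1,-0.5,0],"turn":[0,0,0],"claw":0},{"slide":[0,0,0],"turn":[0,0,0],"claw":0}])

```text
t: 17.62
eef_pos: [529.9, -108.5, 90.5]
tcp_rot: [-3.14, -0.002, 1.723]
ft_force: [2.5, 10.6, -5.3]
opening: 0.008
grip_force: 4.9
```

>>> jog_arm(targets=[{"slide":[0.1,-0.5,0],"turn":[0,0,0],"claw":0},{"slide":[0,0,0],"turn":[0,0,0],"claw":0}])

```text
t: 17.88
eef_pos: [529.9, -108.8, 90.4]
tcp_rot: [-3.14, -0.003, 1.723]
ft_force: [2.9, 11.3, -6.6]
opening: 0.006
grip_force: 5.3
```

>>> jog_arm(targets=[{"slide":[0.1,-0.5,0],"turn":[0,0,0],"claw":0},{"slide":[0,0,0],"turn":[0,0,0],"claw":0}])

```text
t: 18.12
eef_pos: [529.9, -109.0, 90.4]
tcp_rot: [-3.14, -0.003, 1.722]
ft_force: [1.9, 14.6, -6.9]
opening: 0.002
grip_force: 6.5
```

>>> jog_arm(targets=[{"slide":[0.1,-0.5,0],"turn":[0,0,0],"claw":0},{"slide":[0,0,0],"turn":[0,0,0],"claw":0}])

```text
t: 18.38
eef_pos: [529.9, -109.1, 90.4]
tcp_rot: [-3.139, -0.004, 1.722]
ft_force: [2.7, 16.5, -5.6]
opening: 0.005
grip_force: 7.8
```

The left lever is at its stop: the position no longer changes and the force has risen to about 17 N. Backing off and going over to the right lever.

>>> jog_arm(targets=[{"slide":[-1,5,0],"turn":[0,0,0],"claw":0},{"slide":[-2,15,0],"turn":[0,0,0],"claw":0},{"slide":[0,0,50],"turn":[0,0,0],"claw":0},{"slide":[0,0,50],"turn":[0,0,0],"claw":0},{"slide":[5,-30,0],"turn":[0,0,0],"claw":0}])

```text
t: 19.0
eef_pos: [534.0, -120.2, 195.3]
tcp_rot: [3.136, 0.003, 1.725]
ft_force: [0.0, -0.2, -0.3]
opening: 0.003
grip_force: 0.0
```

>>> jog_arm(targets=[{"slide":[9,-60,0],"turn":[0,0,0],"claw":0},{"slide":[9,-60,0],"turn":[0,0,0],"claw":0},{"slide":[9,-60,0],"turn":[0,0,0],"claw":0},{"slide":[9,-60,0],"turn":[0,0,0],"claw":0},{"slide":[0,0,0],"turn":[0,0,0],"claw":0}])

```text
t: 19.62
eef_pos: [568.5, -364.3, 190.5]
tcp_rot: [-3.141, 0.001, 1.719]
ft_force: [-0.1, 0.9, -1.1]
opening: 0.002
grip_force: 0.0
```

>>> jog_arm(targets=[{"slide":[0,0,0],"turn":[0,0,0],"claw":0}])

```text
t: 19.75
eef_pos: [568.6, -360.3, 191.1]
tcp_rot: [-3.141, -0.001, 1.723]
ft_force: [0.2, 1.9, 0.4]
opening: 0.005
grip_force: 0.0
```

```bash
python3 - <<'E'
from h import *
s=state();print(s["eef_pos"],s["tcp_rot"],s["ft_force"])
ims=[]
for n,b in(("top",(240,150,360,230)),("side",(215,95,305,215))):
    c=read_camera(n);u0,v0,u1,v1=b
    f=520/(v1-v0) if n=="side" else 400/(u1-u0);im=cv2.resize(c["frame"][v0:v1,u0:u1],None,fx=f,fy=f,interpolation=2)
    ims.append(cv2.copyMakeBorder(im,0,520-im.shape[0],0,4,0))
cv2.imwrite("pics/left.png",cv2.hconcat(ims))
E
```

```text
[ 568.58995072 -360.2649939   191.09119185] [-3.14101039e+00 -6.50991900e-04  1.72262425e+00] [0.15479261 1.87451635 0.37859622]
```

View pics/left.png

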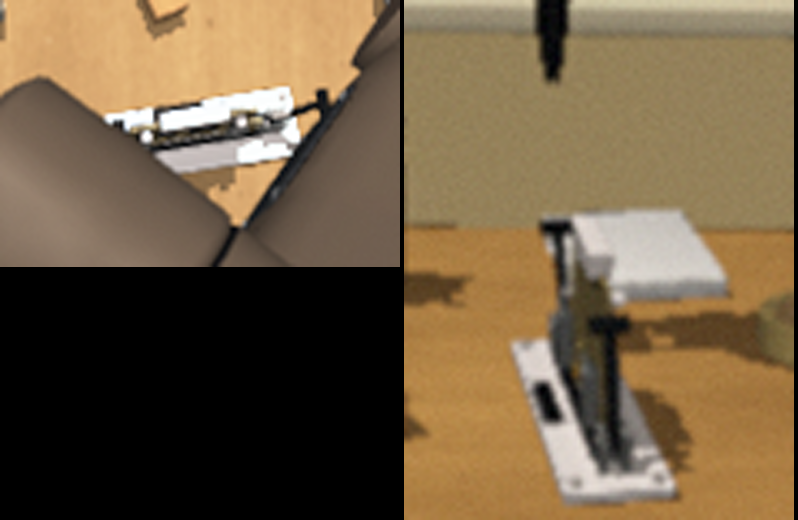

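The left lever leans inward over the board's end, its bar at side pixel (262,170). The right lever is still open at (251,148). Now the right one.

>>> jog_arm(targets=[{"slide":[0,0,-40],"turn":[0,0,0],"claw":0},{"slide":[0,0,-40],"turn":[0,0,0],"claw":0},{"slide":[0,0,-25],"turn":[0,0,0],"claw":0},{"slide":[-1.5,10,0],"turn":[0,0,0],"claw":0},{"slide":[-0.8,5,0],"turn":[0,0,0],"claw":0}])

```text
t: 20.48
eef_pos: [567.0, -344.8, 87.9]
tcp_rot: [3.141, 0.001, 1.724]
ft_force: [0.5, 0.8, 0.2]
opening: 0.006
grip_force: 0.0
```

>>> jog_arm(targets=[{"slide":[-0.3,2,0],"turn":[0,0,0],"claw":0},{"slide":[-0.3,2,0],"turn":[0,0,0],"claw":0},{"slide":[-0.3,2,0],"turn":[0,0,0],"claw":0},{"slide":[-0.3,2,0],"turn":[0,0,0],"claw":0}])

```text
t: 20.98
eef_pos: [565.3, -338.0, 86.6]
tcp_rot: [3.141, 0.0, 1.723]
ft_force: [0.7, -0.3, 0.0]
opening: 0.001
grip_force: 0.0
```

>>> jog_arm(targets=[{"slide":[-0.3,2,0.5],"turn":[0,0,0],"claw":0},{"slide":[-0.3,2,0.5],"turn":[0,0,0],"claw":0},{"slide":[-0.3,2,0.5],"turn":[0,0,0],"claw":0},{"slide":[-0.3,2,0.5],"turn":[0,0,0],"claw":0}])

```text
t: 21.48
eef_pos: [564.5, -331.1, 89.3]
tcp_rot: [3.14, 0.002, 1.723]
ft_force: [-1.2, -7.1, 5.0]
opening: 0.002
grip_force: 3.2
```

>>> jog_arm(targets=[{"slide":[-0.3,2,0.5],"turn":[0,0,0],"claw":0},{"slide":[-0.3,2,0.5],"turn":[0,0,0],"claw":0},{"slide":[-0.3,2,0.5],"turn":[0,0,0],"claw":0},{"slide":[-0.3,2,0.5],"turn":[0,0,0],"claw":0}])

```text
t: 21.98
eef_pos: [563.5, -323.0, 91.4]
tcp_rot: [3.14, 0.002, 1.723]
ft_force: [1.0, -4.6, 4.8]
opening: 0.004
grip_force: 2.5
```

>>> jog_arm(targets=[{"slide":[-0.3,2,0],"turn":[0,0,0],"claw":0},{"slide":[-0.3,2,0],"turn":[0,0,0],"claw":0},{"slide":[-0.3,2,0],"turn":[0,0,0],"claw":0},{"slide":[-0.3,2,0],"turn":[0,0,0],"claw":0}])

```text
t: 22.48
eef_pos: [561.7, -313.9, 90.4]
tcp_rot: [3.142, -0.0, 1.723]
ft_force: [1.1, -4.1, 3.6]
opening: 0.005
grip_force: 2.1
```

>>> jog_arm(targets=[{"slide":[-0.3,2,0],"turn":[0,0,0],"claw":0},{"slide":[-0.3,2,0],"turn":[0,0,0],"claw":0},{"slide":[-0.3,1.5,0],"turn":[0,0,0],"claw":0}])

```text
t: 22.85
eef_pos: [560.8, -308.3, 90.4]
tcp_rot: [-3.142, -0.0, 1.723]
ft_force: [0.4, -3.8, 2.8]
opening: 0.001
grip_force: 1.8
```

>>> jog_arm(targets=[{"slide":[-0.2,1.5,0],"turn":[0,0,0],"claw":0},{"slide":[-0.2,1.5,0],"turn":[0,0,0],"claw":0},{"slide":[-0.2,1.5,0],"turn":[0,0,0],"claw":0}])

```text
t: 23.22
eef_pos: [560.2, -303.9, 90.4]
tcp_rot: [-3.142, -0.0, 1.723]
ft_force: [0.1, -3.1, 3.1]
opening: 0.004
grip_force: 1.9
```

>>> jog_arm(targets=[{"slide":[-0.2,1.5,0],"turn":[0,0,0],"claw":0},{"slide":[-0.2,1.5,0],"turn":[0,0,0],"claw":0},{"slide":[-0.2,1.5,0],"turn":[0,0,0],"claw":0}])

```text
t: 23.6
eef_pos: [559.7, -300.1, 90.7]
tcp_rot: [3.141, 0.001, 1.723]
ft_force: [-1.0, -7.3, 3.8]
opening: 0.005
grip_force: 3.6
```

>>> jog_arm(targets=[{"slide":[-0.2,1.2,0],"turn":[0,0,0],"claw":0},{"slide":[-0.2,1.2,0],"turn":[0,0,0],"claw":0},{"slide":[-0.2,1.2,0],"turn":[0,0,0],"claw":0}])

```text
t: 23.98
eef_pos: [559.1, -296.6, 90.7]
tcp_rot: [3.141, 0.001, 1.723]
ft_force: [-0.2, -7.6, 3.3]
opening: 0.006
grip_force: 3.8
```

>>> jog_arm(targets=[{"slide":[-0.2,1.2,0],"turn":[0,0,0],"claw":0},{"slide":[-0.2,1.2,0],"turn":[0,0,0],"claw":0},{"slide":[-0.2,1.2,0],"turn":[0,0,0],"claw":0}])

```text
t: 24.35
eef_pos: [558.5, -293.0, 90.5]
tcp_rot: [3.141, 0.001, 1.723]
ft_force: [0.0, -7.4, 2.5]
opening: 0.003
grip_force: 4.0
```

>>> jog_arm(targets=[{"slide":[-0.2,1.2,0],"turn":[0,0,0],"claw":0},{"slide":[-0.2,1.2,0],"turn":[0,0,0],"claw":0},{"slide":[-0.2,1.2,0],"turn":[0,0,0],"claw":0}])

```text
t: 24.72
eef_pos: [557.9, -289.4, 90.3]
tcp_rot: [3.141, 0.001, 1.723]
ft_force: [1.1, -8.1, -0.5]
opening: 0.005
grip_force: 4.1
```

Expected stop at about y = -281.

>>> jog_arm(targets=[{"slide":[-0.15,1.1,0],"turn":[0,0,0],"claw":0},{"slide":[-0.15,1.1,0],"turn":[0,0,0],"claw":0},{"slide":[-0.15,1.1,0],"turn":[0,0,0],"claw":0}])

```text
t: 25.1
eef_pos: [557.4, -286.1, 89.9]
tcp_rot: [3.141, 0.001, 1.723]
ft_force: [1.3, -8.5, -5.2]
opening: 0.001
grip_force: 4.5
```

>>> jog_arm(targets=[{"slide":[-0.15,1,0],"turn":[0,0,0],"claw":0},{"slide":[-0.15,0.8,0],"turn":[0,0,0],"claw":0},{"slide":[0,0,0],"turn":[0,0,0],"claw":0}])

```text
t: 25.48
eef_pos: [557.1, -284.3, 89.7]
tcp_rot: [-3.142, 0.001, 1.723]
ft_force: [2.0, -9.0, -6.0]
opening: 0.004
grip_force: 4.0
```

>>> jog_arm(targets=[{"slide":[-0.15,0.8,0],"turn":[0,0,0],"claw":0},{"slide":[0,0,0],"turn":[0,0,0],"claw":0}])

```text
t: 25.72
eef_pos: [557.0, -283.6, 89.7]
tcp_rot: [3.142, 0.001, 1.723]
ft_force: [2.3, -8.5, -6.1]
opening: 0.003
grip_force: 4.3
```

>>> jog_arm(targets=[{"slide":[-0.1,0.6,0],"turn":[0,0,0],"claw":0},{"slide":[0,0,0],"turn":[0,0,0],"claw":0}])

```text
t: 25.98
eef_pos: [556.9, -283.1, 89.8]
tcp_rot: [3.141, 0.001, 1.723]
ft_force: [2.6, -10.7, -6.6]
opening: 0.007
grip_force: 4.6
```

>>> jog_arm(targets=[{"slide":[-0.1,0.5,0],"turn":[0,0,0],"claw":0},{"slide":[0,0,0],"turn":[0,0,0],"claw":0}])

```text
t: 26.22
eef_pos: [556.9, -282.9, 89.7]
tcp_rot: [3.141, 0.002, 1.723]
ft_force: [1.9, -11.5, -6.1]
opening: 0.002
grip_force: 5.3
```

>>> jog_arm(targets=[{"slide":[-0.1,0.5,0],"turn":[0,0,0],"claw":0},{"slide":[0,0,0],"turn":[0,0,0],"claw":0}])

```text
t: 26.48
eef_pos: [556.9, -282.8, 89.7]
tcp_rot: [3.141, 0.002, 1.723]
ft_force: [1.7, -13.3, -6.9]
opening: 0.007
grip_force: 6.3
```

>>> jog_arm(targets=[{"slide":[-0.1,0.5,0],"turn":[0,0,0],"claw":0},{"slide":[0,0,0],"turn":[0,0,0],"claw":0}])

```text
t: 26.72
eef_pos: [556.9, -282.7, 89.8]
tcp_rot: [3.141, 0.003, 1.723]
ft_force: [2.3, -15.8, -8.4]
opening: 0.006
grip_force: 7.4
```

The right lever is at its stop too, symmetric to the left about the cradle centre. Retreating, then a check.

>>> jog_arm(targets=[{"slide":[0.8,-5,0],"turn":[0,0,0],"claw":0},{"slide":[3,-20,0],"turn":[0,0,0],"claw":0},{"slide":[3,-20,10],"turn":[0,0,0],"claw":0},{"slide":[0,0,50],"turn":[0,0,0],"claw":0},{"slide":[0,0,50],"turn":[0,0,0],"claw":0}])

```text
t: 27.35
eef_pos: [563.0, -326.4, 201.2]
tcp_rot: [-3.14, -0.002, 1.722]
ft_force: [0.2, -0.2, -0.1]
opening: 0.007
grip_force: 0.0
```

>>> jog_arm(targets=[{"slide":[0,0,50],"turn":[0,0,0],"claw":0},{"slide":[-40,0,40],"turn":[0,0,0],"claw":0},{"slide":[-40,-30,0],"turn":[0,0,0],"claw":0},{"slide":[-40,-30,0],"turn":[0,0,0],"claw":0},{"slide":[-20,-20,0],"turn":[0,0,0],"claw":0}])

```text
t: 27.98
eef_pos: [421.4, -407.2, 290.8]
tcp_rot: [3.142, -0.0, 1.722]
ft_force: [0.1, 0.4, -0.3]
opening: 0.006
grip_force: 0.0
```

```bash
python3 - <<'E'
from fit import *
import pickle
np.set_printoptions(precision=2,suppress=True)
ims=[]
for n,b in(("top",(240,150,360,230)),("side",(215,95,305,215))):
    c=read_camera(n);pickle.dump(c,open(n+"4.pkl","wb"));u0,v0,u1,v1=b;c0=pickle.load(open(n+"0.pkl","rb"))
    f=520/(v1-v0) if n=="side" else 400/(u1-u0);im=cv2.resize(c["frame"][v0:v1,u0:u1],None,fx=f,fy=f,interpolation=2)
    if n=="side": # predicted shoulder-home bars: q=0, seen from bias-corrected centre
        for sg in(1,-1):
            y=sg*70.7;p=proj(c,[542.8-.15*y,-199.6+.989*y,98.8]);print("bar pred",sg,p);cv2.circle(im,tuple(np.int32((p-[u0,v0]+.5)*f)),5,(0,255,0),1)
        for z in(109,):
            p=proj(c,[542.8,-199.6,12+z]);print("grip pred",p);cv2.circle(im,tuple(np.int32((p-[u0,v0]+.5)*f)),5,(0,0,255),1)
    ims.append(cv2.copyMakeBorder(im,0,520-im.shape[0],0,4,0))
cv2.imwrite("pics/end.png",cv2.hconcat(ims))
print(state()["eef_pos"],state()["t"])
E
```

```text
bar pred 1 [261.92 169.33]
bar pred -1 [253.11 151.36]
grip pred [257.42 152.43]
[ 421.48 -407.79  290.54] 28.075
```

View pics/end.png

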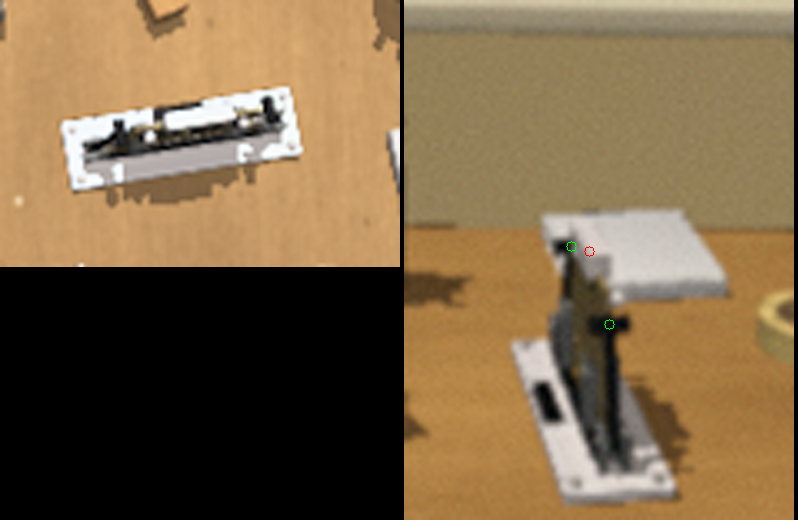

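Both lever bars and the grip lie on their predicted home positions (bars at side pixels (262,169) and (253,151), grip at (257,152)). The arm is clear, so I'm handing in.

```bash
python3 -c "
from cell import *
print(job_done())"
```

```text
the job is handed in; nothing more can be done
None
```

The board stands in the cradle with both levers pushed to their stops (about 18 N at most) and the arm clear; the job was handed in at about 28 s, and no verdict was returned.

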